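# Hold the core sample box open with its lever

## Robot

A 6-joint arm with a two-finger parallel gripper is mounted at the origin on the work surface. World frame = base frame: x ahead of the robot, y to its left, z up, the work surface at z = 0. Lengths are in mm, angles in rad, forces in N, time in s.
With the tool pointing down it reaches from about 350 to 975 mm from the base axis. Payload 7.1 kg.
Tool frame: the origin (TCP) lies midway between the tips of the shut fingers; the grasp point (between the pads) lies ctrl.tcp_to_grasp behind it (ctrl.tcp_to_grasp is the distance from the TCP to the grasp point, in mm); z points along the fingers, y is the direction in which the jaws open and shut (so a half turn about z gives the same grasp; the last joint's range is limited). The gripper opens to 88 mm and grips with 3 to 60 N. Pads are 20 mm wide; open, the fingers measure 115 mm over their backs; the gripper's body (75 mm by 178 mm) begins 61 mm behind the grasp point.
Start: joints at [-1.258, 0.423, 1.63, -0, 1.089, -0.019], TCP at [203.608, -590.888, 222.675] pointing down, gripper open.
Joint ranges: [-3, 3], [-0.9, 2.11], [0.09, 2.58], [-1.31, 4.45], [0.11, 2.69], [-2.54, 2.54]. Speed limits (rad/s): [2.39, 2.39, 3.01, 3.14, 3.14, 3.14].

## Interface

Orientations are given as a rotation vector (axis times angle).
In Python, from workcell import ctrl gives the robot as it stands.
- The arm moves only by the tool play_rows, never from a script. Its argument "increments" is text: rows parted by semicolons, each of 5 numbers parted by spaces: the opening, from 0 (shut) to 1 (fully open), then the shift along the world's x, y, z in m, then the turn about the world's z in degrees. A call has 1 to 20 rows; each row shifts and turns the commanded pose from where the row before left it; what a row does not reach is not made up. A row lasts 1/10 s, in which the tool goes at most 50 mm and 8.59 degrees, less where a joint would pass 70% of its speed; a pose out of reach is approached as far as the arm can. A call is refused whole if a number of a shift passes 0.05 or a number of a turn 8.59, either way. A call with a gripper value outside its range is refused whole. The fingers move at their own pace and stop on an object; the grip force is fixed at half the most. Time passes only in rows, so rows that do not move let the fingers close. It gives the time, the measured TCP pose, the force and the opening at its end, in the units of the state.
- ctrl.get_obs(): the state, without advancing time (a new reading comes with each control period).
- ctrl.get_image(name): name is "scene" or "top" or "wrist"; returns a dict with "img" (400x640x3 uint8, red, green, blue), "range_z" (400x640 float32, mm along the optical axis (not along the pixel's ray), 0 where there is no reading), "vertical_fov" (degrees; the focal length in pixels is half the picture's height over the tangent of half this angle, whatever the lens; pixels are square), "cx", "cy" (the principal point, pixels), "origin" and "attitude" of the camera in the world. Camera axes: x right, y down, z forward; pixel columns grow to the right and rows downward; lengths in mm; the calibration is good to about 2 mm. A picture is of the moment at which its call begins.
- ctrl.close_job(): hands the job in, once; it reports no verdict.
The state is a dict: "t": time; "qpos": joint angles; "qvel": joint speeds; "joint_torque": joint torques, N m; "ee_pos": TCP position; "orientation": TCP orientation; "ft_force": force on the tool from outside, world axes, zero at the start; "moment": the same for the moment, N m; "width": finger opening in mm.
Only numpy, scipy, OpenCV 4.12 (cv2) and the standard library are available. Lean on these libraries where they do the work, as an engineer would, in place of code of your own. Each camera call takes 0.05 s, during which the arm holds its last target. There are 200 camera calls.

## Task

Open the steel sample box on the core bench and keep it open so that I can take the stub out: first push the sliding stop all the way out from under the lever (it has an upright push plate), then press the lever's long end (rubber pad) right down to its bumper, so that its short end raises the heavy lid. Only push and press: do not lift the lever, do not touch the lid itself, and leave the loose things on the bench where they are. Finish while still pressing the lever down with the lid held up.

Things in the scene. Friction and masses are not known exactly. Their poses are not given: they have to be found in the camera images.
- base: Grey steel frame fixed to the bench. Origin on the bench below the lever where the stop stands. z up; y along the lever towards the box (pivot at y = 120 mm in two cheeks 120 mm tall, x -41 to 41 mm; box y = 212 to 335 mm, 150 mm wide, 81 mm tall); x: the way the stop slides out, away from the robot. Place and yaw (up to 0.3 rad) vary.
- flap: Heavy steel lid of the box, 160 x 150 x 18 mm, about 2.4 kg, hinged at its far edge (origin on the hinge, base y = 330 mm, height 81 mm); level when shut. Lever fully down tilts it up by about 0.32 rad. It falls shut when the lever is let go. Not to be touched by the robot.
- lever: Loose dark steel bar 20 mm wide, 12 mm thick, 316 mm long, 0.4 kg, see-sawing on a pin that lies in open notches. Origin on the pin (base y = 120 mm, height 90 mm). At rest its long end (base -y) slopes up at 0.30 rad; its short end lies under the lid's edge, 80 mm beyond the pin. Axes as the base's while at rest.
- lever_pad (a point): Centre of the top of the black rubber pad (40 x 44 mm) on the lever's long end: at rest 206 mm from the pin, 168 mm above the bench and sloping by 0.30 rad. Pressed down against the bumper it is about 44 mm above the bench, almost the same place seen from above (it moves along an arc, 11 mm outwards at most). Takes about 2 to 6 N to press down.
- lever_pin (a point): Centre of the lever's pivot pin, 90 mm above the bench; stays in its notches.
- stop (a joint): Travel of the sliding steel stop in m: 0 to 0.008 at the start, its 110 mm tall block standing under the lever and keeping it from going down; 0.045 fully out, lever free (the block then stands 33 to 57 mm beyond the lever's middle line). Slides along base +x, away from the robot, with about 2 N of friction, and stays where it is left.
- stop_face (a point): Centre of the robot-side face of the stop's upright push plate (50 mm wide along base y, 10 mm thick, from 14 to 92 mm above the bench); this point is 60 mm above the bench, and 140 mm before the lever's middle line with the stop at 0. The plate is pushed along base +x; a 14 mm bar joins it to the block.
- end_cap: Loose black plastic core end cap, 62 mm across, 26 mm tall, origin under its centre. Bystander.
- tin: Loose round aluminium tin, 76 mm across, 45 mm tall, origin under its centre. Bystander.
- mug: Loose white enamel mug-shaped sample cup, 76 mm across, 80 mm tall, origin under its centre. Bystander.
- dividers: Loose steel dividers lying flat, 155 mm long, 70 mm wide, 12 mm thick, origin under the middle. Bystander.
- clamp: Blue cast-iron bench clamp fixed to the bench, 135 mm long, 90 mm wide, gripping an upright grey core stub, 125 mm tall in all. Origin under its centre. Bystander.

How it is judged (in metres and radians):
On the way, in this order (a step that is already met when the one before it is completed fails the run):
1. the stop is pushed out from under the lever (value of joint stop above 0.038 m and angle between flap's own z axis and vertical below 0.08 rad), for 0.2 s.
2. the lever's long end, pressed by the fingers, raises the lid (angle between flap's own z axis and vertical above 0.26 rad and contact force between the fingers and lever above 0.8 N), for 0.2 s.
At the end, for the whole second after the job is handed in: The fingers press the lever (over 0.8 N) with its pad less than 65 mm above the bench, the lid rests on the lever's short end tilted up by more than 0.26 rad, the stop is out by more than 38 mm, the pivot pin lies in its notches, the lever is still, and no loose bystander has moved more than 25 mm (all of step 2 and contact force between lever and flap above 1 N and z of lever_pad in the frame of base below 0.065 m and value of joint stop above 0.038 m and distance between lever_pin and base below 0.16 m and linear speed of lever below 0.02 m/s and distance of each of end_cap, tin, mug, dividers from where it was at the start of the episode below 0.025 m); the arm keeps its last pose, push and grip.
It fails at once if the lid is touched by the robot (contact force between any of the fingers, the arm and flap above 0.5 N).
It fails at once if the lever is lifted: its long end is raised, or its pivot pin comes up out of the notches (z of lever_pad in the frame of base above 0.19 m or z of lever_pin in the frame of base above 0.102 m).
It fails at once if a loose bystander (end cap, tin, sample cup or dividers) is moved more than 25 mm or lifted (distance of any of end_cap, tin, mug, dividers from where it was at the start of the episode above 0.025 m).
It also fails if it takes over 43 s, if anything falls off the work surface, if the arm or the gripper's body presses on something with over 40 N, if the wrist force passes 120 N, or if a joint passes its speed limit or range.

## Working session

There is one attempt and no reset: what is moved stays moved. The work goes in short steps, Python scripts to look and compute and a tool call to move; the robot and the scene stay as the last step left them, time stands still between calls to the robot, and variables do not carry over. Pictures are saved under pics/ and viewed, on a budget of 10 in all, crops included, one or two more only if the job needs it, and the job is handed in when it is done.

Besides the shell and the picture viewer there is one more tool, called after "Request:" by a JSON object that holds its "name" and its "arguments", one argument or row to a line. play_rows: Moves the arm, as the interface text tells. Its arguments: {"type":"object","properties":{"increments":{"type":"string"}},"required":["increments"]}

```bash
mkdir -p pics; cat > h.py <<'E'
import numpy as np, cv2
from workcell import ctrl
from scipy.spatial.transform import Rotation as R
def grab(n,save=None):
    d=ctrl.get_image(n)
    if save: cv2.imwrite('pics/'+save,d['img'][:,:,::-1])
    return d
def rot(d):
    a=np.array(d['attitude'],float)
    return a if a.shape==(3,3) else R.from_rotvec(a).as_matrix()
def cloud(d):
    z=d['range_z'];h,w=z.shape;f=h/2/np.tan(np.radians(d['vertical_fov'])/2)
    u,v=np.meshgrid(np.arange(w),np.arange(h))
    p=np.stack([(u-d['cx'])/f*z,(v-d['cy'])/f*z,z],-1)
    P=p@rot(d).T+np.array(d['origin']); P[z==0]=np.nan
    return P
E
python3 - <<'E'
from h import *
for n in('top','scene'):
    d=grab(n,n+'1.png');print(n,d['attitude'],d['origin'],d['vertical_fov'],d['cx'],d['cy'])
    np.savez(n+'1.npz',P=cloud(d),img=d['img'])
print(ctrl.get_obs(),ctrl.tcp_to_grasp)
E
```

```text
top [-2.15384303  2.19136233 -0.09976835] [ 512.773295      2.65299276 1559.02246805] 47.728415426757124 314.2372951741539 203.82110339089755
scene [-2.33208114 -0.60688063  0.25430551] [1081.39454525 -788.64189262 1084.54901235] 47.91579059088512 323.44033079153405 204.27438784094207
{'t': 0.1, 'qpos': array([-1.25800109e+00,  4.23781928e-01,  1.63057378e+00,  5.39673283e-05,
        1.08860418e+00, -1.90244162e-02]), 'qvel': array([-4.63989924e-05, -1.76355057e-03, -1.19179548e-03, -1.91960498e-04,
        5.53955116e-04,  5.17687707e-04]), 'joint_torque': array([-9.66084517e-04, -5.45616245e+01, -2.74322605e+01,  6.44062506e-02,
        1.87878718e-02, -2.34192049e-05]), 'ee_pos': array([ 203.47705061, -590.43704769,  221.98413492]), 'orientation': array([-3.09711954e+00, -5.18569857e-01,  2.39950615e-04]), 'ft_force': array([-0.72771299, -0.71606043, -0.44267975]), 'moment': array([0.00031237, 0.04537459, 0.02443419]), 'width': 87.76802528616501} 18.700000000000003
```

View pics/top1.png

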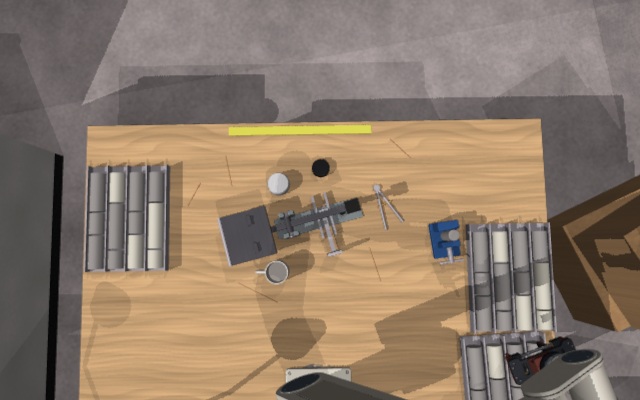

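View pics/scene1.png

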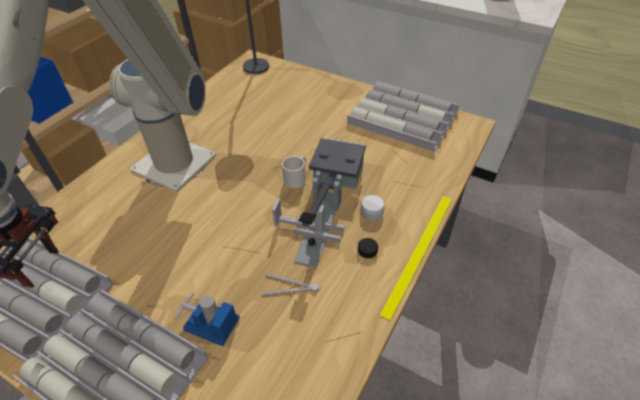

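The top view shows the lid (248,236), pad (352,208), and push plate (333,253) on the robot side. It also shows the mug (276,272), tin (278,184), end cap (320,168) and dividers (385,207).

```bash
python3 - <<'E'
from h import *
D=np.load('top1.npz');P=D['P'];im=D['img'].astype(int)
def reg(u0,u1,v0,v1,z0,z1,dark=None):
    p=P[v0:v1,u0:u1].reshape(-1,3);c=im[v0:v1,u0:u1].reshape(-1,3)
    m=(p[:,2]>z0)&(p[:,2]<z1)
    if dark:m&=c.max(1)<dark
    return p[m]
lid=reg(215,282,200,270,88,112)
r=cv2.minAreaRect(lid[:,:2].astype(np.float32));print('lid',r,np.median(lid[:,2]),len(lid))
pad=reg(338,370,195,222,140,190,60);print('pad',len(pad),pad.mean(0),pad.min(0),pad.max(0), cv2.minAreaRect(pad[:,:2].astype(np.float32)))
pl=reg(318,348,240,262,75,105);print('plate',len(pl),pl.mean(0),pl.min(0),pl.max(0), cv2.minAreaRect(pl[:,:2].astype(np.float32)))
S=np.load('scene1.npz');Q=S['P'];si=S['img'].astype(int)
q=Q[195:230,265:290].reshape(-1,3);q=q[(q[:,2]>20)&(q[:,2]<105)];print('scene plate',len(q),q.min(0),q.max(0),q.mean(0))
lv=reg(262,362,195,242,105,190);print(np.c_[lv[::25]].round())
for n,a in dict(mug=(255,292,255,288,30,100),tin=(265,292,172,197,30,60),cap=(308,333,156,180,15,40),div=(370,408,180,232,6,30)).items():
    b=reg(*a);print(n,b.min(0).round(),b.max(0).round())
E
```

```text
lid ((557.4400024414062, 203.47451782226562), (160.06304931640625, 202.54788208007812), 14.124656677246094) 100.44547384325415 2460
pad 174 [ 635.78769913 -111.84526012  166.91680656] [ 613.28958409 -136.29317824  145.04980231] [658.41090437 -76.09227778 178.56098555] ((633.6334228515625, -103.28521728515625), (37.65184783935547, 60.62052536010742), 14.763351440429688)
plate 48 [491.69469595 -60.50690588  92.66380451] [483.76201654 -83.091629    76.27507188] [499.32043066 -37.48243397  98.47170468] ((491.7196044921875, -60.235687255859375), (9.838090896606445, 47.85535430908203), 12.869139671325684)
scene plate 248 [481.75884056 -88.80948343  20.08535789] [533.24869621 -38.1479238   99.07850734] [500.81630038 -65.13135343  54.84422902]
[[ 659. -119.  174.]
 [ 651.  -95.  162.]
 [ 646. -125.  171.]
 [ 641. -116.  166.]
 [ 637.  -74.  148.]
 [ 634.  -76.  149.]
 [ 632.  -55.  140.]
 [ 628. -131.  171.]
 [ 627.  -89.  149.]
 [ 628.  -24.  112.]
 [ 623. -100.  163.]
 [ 623.  -33.  132.]
 [ 619. -116.  163.]
 [ 619.  -55.  140.]
 [ 619.   72.  123.]
 [ 617.  120.  120.]
 [ 614.  -36.  132.]
 [ 611.   -7.  129.]
 [ 609.   18.  123.]
 [ 606.   34.  114.]
 [ 603.   41.  118.]
 [ 600.   38.  115.]
 [ 597.   31.  112.]
 [ 591.   41.  110.]
 [ 563.   83.  106.]
 [ 553.  102.  122.]
 [ 543.   98.  126.]]
mug [396.  93.  31.] [488. 204. 100.]
tin [693.  89.  30.] [764. 161.  56.]
cap [753. -49.  15.] [812.  10.  38.]
div [ 561. -318.    6.] [ 736. -186.   24.]
```

Request:
{"name": "play_rows", "arguments": {
  "increments": "0 0.0185 0.04 0 -5;0 0.0185 0.04 0 0;0 0.0185 0.04 0 0;0 0.0185 0.04 0 0;0 0.0185 0.04 0 0;0 0.0185 0.04 0 0;0 0.0185 0.04 0 0;0 0.0185 0.04 0 0;0 0.0185 0.04 0 0;0 0.0185 0.04 0 0;0 0.0185 0.04 0 0;0 0.0185 0.04 0 0;0 0.0185 0.04 0 0;0 0 0 0 0;0 0 0 0 0"
}}

```text
t: 1.6
ee_pos: [444.0, -70.0, 222.4]
orientation: [-3.118, -0.388, 0.001]
ft_force: [-0.7, -1.1, 0.1]
width: 0.8
```

```bash
python3 - <<'E'
from h import *
d=grab('scene','scene2.png')
o=ctrl.get_obs();print(o['ee_pos'],R.from_rotvec(o['orientation']).as_matrix().round(3),o['ft_force'],o['width'])
E
```

```text
[443.68627651 -70.87597905 222.38724872] [[ 0.97   0.243 -0.001]
 [ 0.243 -0.97  -0.   ]
 [-0.001 -0.    -1.   ]] [-0.20386758 -0.68145777  0.23908104] 0.5090121955830866
```

View pics/scene2.png

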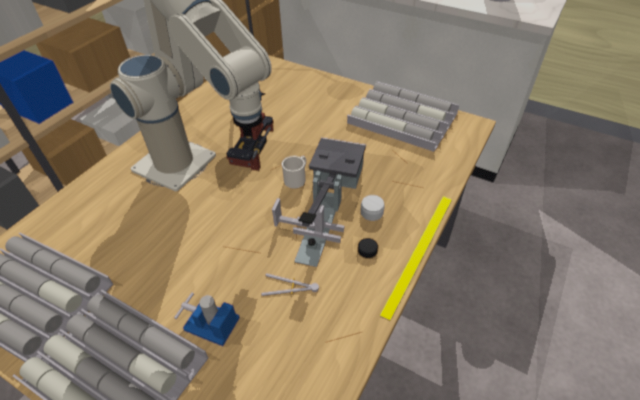

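The shut gripper is clear, above and on the robot side of the plate (plate at 277,212). Next I'll go down and approach.

Request:
{"name": "play_rows", "arguments": {
  "increments": "0 0 0 -0.04 0;0 0 0 -0.04 0;0 0 0 -0.04 0;0 0 0 -0.04 0;0 0 0 -0.005 0;0 0.0097 0.0024 0 0;0 0.0097 0.0024 0 0;0 0.0097 0.0024 0 0;0 0.0097 0.0024 0 0;0 0.0097 0.0024 0 0;0 0 0 0 0"
}}

```text
t: 2.75
ee_pos: [495.0, -58.6, 58.5]
orientation: [3.117, 0.384, 0.005]
ft_force: [-0.5, 0.8, -0.5]
width: 0.3
```

Request:
{"name": "play_rows", "arguments": {
  "increments": "0 0.0049 0.0012 0 0;0 0.0049 0.0012 0 0;0 0.0049 0.0012 0 0;0 0.0029 0.0007 0 0;0 0 0 0 0"
}}

```text
t: 3.25
ee_pos: [510.8, -54.5, 57.6]
orientation: [3.118, 0.383, 0.001]
ft_force: [0.1, -0.4, 0.1]
width: 0.7
```

```bash
python3 - <<'E'
from h import *
d=grab('scene'); 
im=d['img'][150:290,230:410];cv2.imwrite('pics/s3.png',cv2.resize(im,None,fx=4,fy=4,interpolation=2)[:,:,::-1])
P=cloud(d);np.savez('s3.npz',P=P,img=d['img'])
o=ctrl.get_obs();print(o['ee_pos'],o['ft_force'])
E
```

```text
[510.84031271 -54.59212026  57.65201381] [ 0.8586914  -0.52364088 -0.66305747]
```

View pics/s3.png

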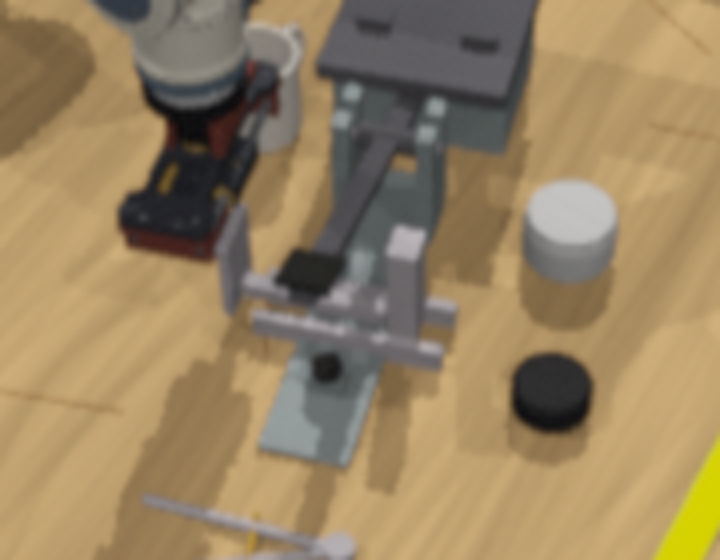

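The stop block (crop 408,285) now stands clear to the right of the lever. I'll measure the plate and block relative to the lever line.

```bash
python3 - <<'E'
from h import *
D=np.load('s3.npz');P=D['P']
bx=np.array([.97,.243,0]);by=np.array([-.243,.97,0])
def box(x0,y0,x1,y1,z0,z1):
    q=P[150+y0//4:150+y1//4,230+x0//4:230+x1//4].reshape(-1,3);q=q[(q[:,2]>z0)&(q[:,2]<z1)]
    a=np.c_[q@bx-590,q@by+186,q[:,2]]
    print(len(a),np.percentile(a,[3,50,97],axis=0).round(1).tolist())
box(385,225,430,300,60,115)   # block
box(385,225,430,245,103,120)  # block top
box(215,205,250,315,30,88)  # plate
box(275,245,345,295,130,185) # pad
E
```

```text
169 [[32.4, -10.0, 64.3], [45.6, -4.0, 98.7], [56.5, 20.2, 112.7]]
30 [[34.5, 8.3, 104.7], [43.9, 14.0, 110.4], [55.8, 21.6, 113.4]]
113 [[-99.2, -19.1, 32.4], [-86.4, -3.5, 63.6], [-84.6, 24.9, 87.0]]
170 [[-17.5, -101.4, 144.9], [0.8, -80.6, 166.3], [19.2, -39.3, 172.8]]
```

Request:
{"name": "play_rows", "arguments": {
  "increments": "0 0.0029 0.0007 0 0;0 0 0 0 0;0 0 0 0 0;0 -0.0194 -0.0049 0 0;0 -0.0194 -0.0049 0 0;0 0 0 0.045 0;0 0 0 0.045 0;0 0 0 0.045 0;0 0 0 0.045 0;0 0.04 -0.012 0 0;0 0.04 -0.012 0 0;0 0.04 -0.012 0 0;0 0.04 -0.012 0 0;0 0 0 0 0;0 0 0 0 0"
}}

```text
t: 4.8
ee_pos: [634.3, -111.8, 236.9]
orientation: [-3.118, -0.383, 0.002]
ft_force: [0.1, -0.5, -0.6]
width: 0.7
```

```bash
python3 - <<'E'
from h import *
d=grab('scene'); 
im=d['img'][120:290,230:410];cv2.imwrite('pics/s4.png',cv2.resize(im,None,fx=3,fy=3,interpolation=2)[:,:,::-1])
o=ctrl.get_obs();p=o['ee_pos'];print(p,o['ft_force'],p@[.97,.243,0]-590,p@[-.243,.97,0]+186)
P=cloud(d)
q=P[205:227,325:342].reshape(-1,3);q=q[(q[:,2]>60)&(q[:,2]<115)];a=q@[.97,.243,0]-590;print(np.percentile(a,[3,50,97]))
E
```

```text
[ 633.4282802  -111.50769819  237.02006219] [-0.26779964 -0.00392775  0.16224029] -2.67093886860323 -76.08553933233975
[34.8223992  47.95073979 57.02370989]
```

View pics/s4.png

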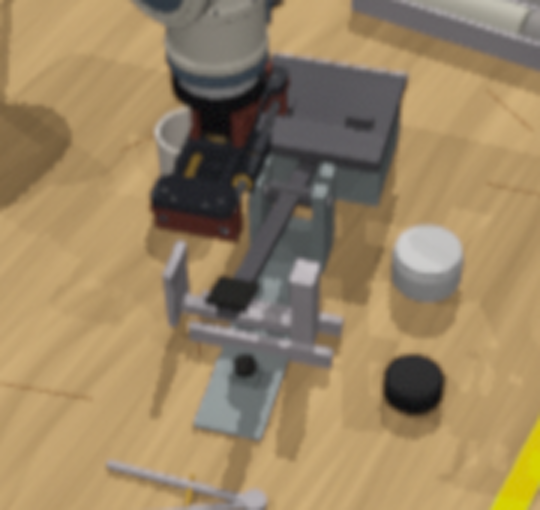

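The gripper body is at crop (200,200), with the pad at (232,293). The picture looks offset, so I'll project the TCP into the image and check for the fingers in the depth data.

```bash
python3 - <<'E'
from h import *
d=grab('scene');o=ctrl.get_obs();p=o['ee_pos']
f=200/np.tan(np.radians(d['vertical_fov'])/2)
for q in (p,p+[0,0,80],np.array([637,-115,168])):
    c=rot(d).T@(q-np.array(d['origin']));u=np.array([c[0]/c[2]*f+d['cx'],c[1]/c[2]*f+d['cy']]);print(u,(u-[230,120])*3,c[2])
P=cloud(d);q=P[165:200,280:312].reshape(-1,3);i=np.argsort(q[:,2]);q=q[(q[:,2]>200)]
print(np.percentile(q,[0,3,25,50,75,97],axis=0).round())
w=grab('wrist','w5.png');P=cloud(w);print(np.nanmin(w['range_z']))
E
```

```text
[305.37157085 197.34166414] [226.11471255 232.02499241] 1172.5581867797011
[304.02561083 175.00849075] [222.07683248 165.02547224] 1113.8769859989848
[306.97391981 216.34949693] [230.92175943 289.04849079] 1219.9503823875837
[[ 601. -206.  240.]
 [ 622. -202.  274.]
 [ 634. -192.  339.]
 [ 647. -177.  356.]
 [ 664. -137.  360.]
 [ 684. -117.  363.]]
0.0
```

View pics/w5.png

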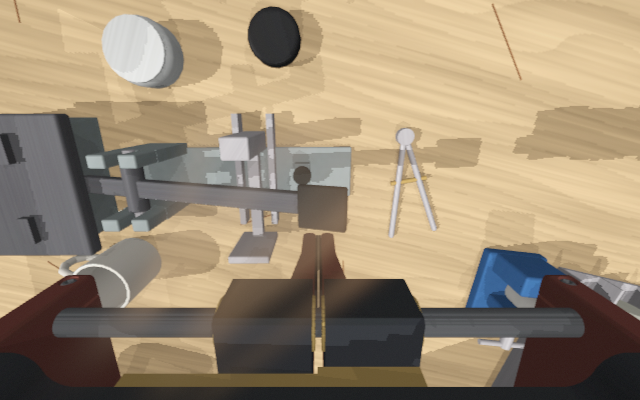

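The checks agree: the TCP projects right above the pad, and the fingers are hidden behind the body in the scene view. In the wrist view the pad (323,208) is lined up with the fingertips (318,240). I'll press next, about 11 mm further out along the lever.

Request:
{"name": "play_rows", "arguments": {
  "increments": "0 0.0035 -0.0107 -0.02 0;0 0 0 -0.02 0;0 0 0 -0.01 0;0 0 0 -0.01 0;0 0 0 -0.01 0;0 0 0 -0.01 0;0 0 0 -0.01 0;0 0 0 -0.01 0;0 0 0 -0.01 0;0 0 0 -0.01 0;0 0 0 -0.01 0;0 0 0 -0.01 0;0 0 0 0 0"
}}

```text
t: 6.25
ee_pos: [637.8, -122.6, 96.7]
orientation: [-3.118, -0.383, 0.0]
ft_force: [0.6, -1.3, 2.1]
width: 0.3
```

Force is about 2 N upward, so the lever is following. I'll go on down to the bumper.

Request:
{"name": "play_rows", "arguments": {
  "increments": "0 0 0 -0.01 0;0 0 0 -0.01 0;0 0 0 -0.01 0;0 0 0 -0.01 0;0 0 0 -0.005 0;0 0 0 -0.004 0;0 0 0 0 0"
}}

```text
t: 6.95
ee_pos: [637.7, -122.1, 48.4]
orientation: [-3.118, -0.383, 0.001]
ft_force: [0.3, 0.4, 1.8]
width: 0.7
```

Request:
{"name": "play_rows", "arguments": {
  "increments": "0 0 0 -0.003 0;0 0 0 -0.002 0;0 0 0 -0.001 0;0 0 0 0 0;0 0 0 0 0"
}}

```text
t: 7.45
ee_pos: [638.2, -122.2, 45.9]
orientation: [-3.118, -0.383, -0.001]
ft_force: [-8.1, 5.0, 26.4]
width: 0.6
```

```bash
python3 - <<'E'
from h import *
d=grab('scene'); 
im=d['img'][120:290,230:410];cv2.imwrite('pics/s6.png',cv2.resize(im,None,fx=3,fy=3,interpolation=2)[:,:,::-1])
for _ in range(3):
    ctrl.get_image('top');o=ctrl.get_obs();print(o['ee_pos'],o['ft_force'])
P=cloud(d);by=np.array([-.243,.97,0]);bx=np.array([.97,.243,0])
q=P.reshape(-1,3);y=q@by+186;x=q@bx-590;m=(abs(x)<70)&(y>180)&(y<330)&(q[:,2]>95)&(q[:,2]<170)
from scipy.stats import theilslopes
s=theilslopes(q[m][::7,2],y[m][::7])[0];print(m.sum(),'lid tilt',np.arctan(s))
m=(x>25)&(x<65)&(y>-20)&(y<30)&(q[:,2]>60)&(q[:,2]<118);print('block',m.sum(),np.percentile(x[m],[3,97]))
E
```

```text
[ 638.2216111  -122.18020655   45.87648735] [-7.09713575  3.72128632 27.30927486]
[ 638.24629369 -122.18097044   45.91006351] [-8.3868443   4.54745644 27.57692144]
[ 638.22837771 -122.17276164   45.87986131] [-8.40454143  4.1817447  26.81901438]
658 lid tilt -0.29109088729656707
block 170 [35.24308007 57.01031206]
```

View pics/s6.png

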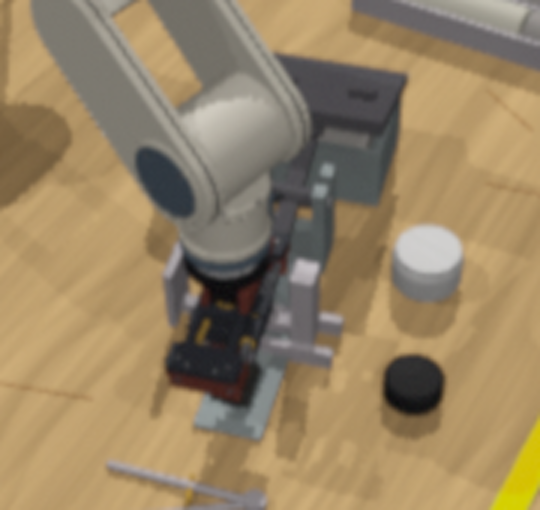

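The lever is on its bumper and the lid is up about 0.29 rad, with 27 N of press. I'll ease off slightly and hold.

Request:
{"name": "play_rows", "arguments": {
  "increments": "0 0 0 0.0015 0;0 0 0 0 0;0 0 0 0 0;0 0 0 0 0;0 0 0 0 0"
}}

```text
t: 8.15
ee_pos: [638.1, -122.2, 46.2]
orientation: [-3.118, -0.383, -0.001]
ft_force: [-4.6, 3.0, 16.9]
width: 0.3
```

```bash
python3 - <<'E'
from h import *
from scipy.stats import theilslopes
S0=np.load('scene1.npz')['P'];P=cloud(grab('scene'))
for n,(c,r,z0,z1) in dict(tin=((730,125),60,35,60),cap=((783,-20),50,18,40)).items():
    for Q in(S0,P):
        q=Q.reshape(-1,3);m=(np.hypot(q[:,0]-c[0],q[:,1]-c[1])<r)&(q[:,2]>z0)&(q[:,2]<z1);print(n,np.median(q[m],0).round(1))
q=P.reshape(-1,3);y=q@[-.243,.97,0]+186;x=q@[.97,.243,0]-590
m=(abs(x)<70)&(y>180)&(y<330)&(q[:,2]>95)&(q[:,2]<170)
print('tilt',np.arctan(theilslopes(q[m][::5,2],y[m][::5])[0]))
m=(x>25)&(x<65)&(y>-20)&(y<30)&(q[:,2]>60)&(q[:,2]<118);print('block',np.percentile(x[m],[3,97]))
print(ctrl.get_obs()['ft_force']);print(ctrl.close_job())
E
```

```text
tin [731.3 118.4  44.5]
tin [730.8 119.   44.7]
cap [784.9 -25.8  25.6]
cap [784.9 -25.   25.7]
tilt -0.28806603984672235
block [34.79814603 57.13811753]
[-4.6019468   2.79272275 17.82508584]
the job is handed in; nothing more can be done
None
```

The box is open and the job is handed in at about 8 s, with the shut fingers still pressing the lever and the lid held up. I pushed the stop out by its upright plate, then pressed the rubber pad straight down to the bumper.

| Last check | Reading |
|---|---|
| Stop block beyond the lever's middle line | about 34 to 57 mm, so fully out |
| Lid tilt | about 0.29 rad from depth; needs more than 0.26, nominal 0.32 |
| Fingertips above the bench | 46 mm, steady |
| Upward force on the tool | about 17 N |
| Tin and end cap | moved less than 1 mm |

- **Lid tilt:** my reading is about 0.03 rad below the nominal value. The arm hid part of the lid, so I put this down to the rough fit.
- **Side force:** there is about 5 N sideways along with the press. I think it is friction on the pad, but I did not confirm that.
- **Mug and dividers:** I did not re-measure either one. The arm did not go near them, and the dividers looked unmoved in the last picture.

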